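# Cover the bakery warmer and take off its outer lid

## Robot

A 6-joint arm with a two-finger parallel gripper is mounted at the origin on the work surface. World frame = base frame: x ahead of the robot, y to its left, z up, the work surface at z = 0. Lengths are in m, angles in rad, forces in N, time in s.
With the tool pointing down it reaches from about 0.375 to 0.975 m from the base axis. Payload 3.8 kg.
Tool frame: the origin (TCP) lies midway between the tips of the shut fingers; the grasp point (between the pads) lies 19 mm behind it; x points along the fingers, y is the direction in which the jaws open and shut, and the axes are right-handed (so a half turn about x gives the same grasp; the last joint's range is limited). The gripper opens to 88 mm and grips with 3 to 60 N. Pads are 18 mm wide; open, the fingers measure 123 mm over their backs; the gripper's body (75 mm by 187 mm) begins 45 mm behind the grasp point.
Start: joints at [1.07, 0.264, 1.604, -0, 1.274, -0.037], TCP at [0.302, 0.604, 0.239] pointing down, gripper open.
Joint ranges: [-2.63, 2.63], [-0.94, 2.18], [0.31, 2.57], [-1.31, 4.45], [0, 2.66], [-2.55, 2.55]. Speed limits (rad/s): [2.57, 2.57, 3.14, 3.14, 3.14, 3.14].

## Interface

Orientations are given as a rotation vector (axis times angle).
In Python, from cell import manip, inverse_kinematics, cams, order gives the robot as it stands. Calls block until the motion is done:
- manip.move_pose(position, orientation): joint-space move of the TCP to a pose.
- manip.move_linear(position, rate=0.15, rot=None): straight line of the TCP; rot=None keeps the orientation; rate is the mean speed in m/s.
- manip.set_joints(angles): joint-space move.
- manip.set_gripper(opening, force=None): finger opening in m; force is the grip in N (None keeps the last); returns when the fingers have stopped.
- manip.dwell(seconds).
- inverse_kinematics(position, orientation): joint angles nearest the present ones, or None.
- manip.state(): the state.
- cams.capture(name): name is "side" or "top"; returns a dict with "image" (400x640x3 uint8, blue, green, red), "z_map" (400x640 float32, m along the optical axis (not along the pixel's ray), 0 where there is no reading), "intrinsics" (3x3 intrinsics, pixels), "k1" (the pictures are not rectified: a ray, as slopes to the right and down, at radius r is drawn at 1 + k1 r^2 times it, then the intrinsics apply), "position" and "orientation" of the camera in the world. Camera axes: x right, y down, z forward; pixel columns grow to the right and rows downward; lengths in m; the calibration is good to about 2 mm. A picture is of the moment at which its call begins.
A pose or a line that the arm cannot do raises manip.IKError and nothing moves.
- order.close_job(): hands the job in, once; it reports no verdict.
The state is a dict: "clock": time; "joint_pos": joint angles; "joint_velocities": joint speeds; "tau": joint torques, N m; "tool_pos": TCP position; "tcp_rot": TCP orientation; "contact_force": force on the tool from outside, world axes, zero at the start; "moment": the same for the moment, N m; "gripper_width": finger opening in m.
Only numpy, scipy, OpenCV 4.12 (cv2) and the standard library are available. Lean on these libraries where they do the work, as an engineer would, in place of code of your own. Each camera call takes 0.05 s, during which the arm holds its last target.

## Task

On the bench-top warmer, press the red mushroom stop button fully down, let it spring back up, and then turn its head clockwise to its end stop to reset the warmer. Next carry the nested pair of lids together from the cork mat and set them down gently on the warmer's pot, the inner lid seated in its mouth; then lift the blue outer lid alone, up over the black knob, leaving the inner lid seated. Finish while still holding the outer lid level over the pot, a few centimetres clear of the knob, and leave everything else on the table where it stands.

Things in the scene. Friction and masses are not known exactly. Their poses are not given: they have to be found in the camera images.
- warmer: White bench-top warmer, fixed. Housing 295 mm long (x), 200 mm wide (y), flat deck 85 mm above the table. Origin on the table under the axis of its round steel pot; the red button is on the deck 145 mm from that axis on the -x side. The pot stands on the deck: outer radius 75 mm, wall 5 mm, rim 125 mm above the table, 36 mm deep inside.
- pot_rim (a point): Centre of the pot's mouth, at the height of the rim, 125 mm above the table; z up.
- stop_top (a point): Centre of the top of the red mushroom head, 141 mm above the table and 56 mm above the deck when up. Head 40 mm in diameter, 23 mm high (side straight from 4 to 18 mm above its underside), white line across its top; under it a black neck 32 mm in diameter and a flat yellow disc (68 mm, 3 mm thick) on the deck. The pot's wall is 50 mm from the head's edge.
- stop_press (a joint): How far the red head is pressed down, m: 0 up, 0.008 fully down (its stop). A spring returns it: 2 N at the start of the travel, 6 N fully down; it does not latch.
- stop_turn (a joint): Angle of the red head, rad, growing clockwise seen from above; end stops at 0 and 1.1. It starts somewhere between 0 and 0.25. Turned to its 1.1 end stop it is reset. Friction 0.04 Nm holds it where it is left; it can be turned both up and down.
- mat: Round cork mat, fixed, 200 mm in diameter, 10 mm thick, on which the lid pair starts. Origin at the centre of its underside on the table.
- inner_lid: Inner lid, round steel, 0.2 to 0.4 kg, loose. Origin at the centre of the underside of its plug, z up. Plug radius 66 mm (62 at the bottom), 10 mm high: it enters the pot with 4 mm clearance all round. Above it a disc of radius 76 mm, 10 to 15 mm above the origin; its underside rests on the pot's rim, so seated the origin is 10 mm below the rim.
- knob_top (a point): Centre of the top of the inner lid's black knob, 83 mm above that lid's origin. The knob is a plain upright cylinder 24 mm in diameter that comes up through the outer lid's hole; its top 30 mm stand free above the outer lid's neck. Lifting by the knob carries both lids, as the outer lid rests on the inner one.
- outer_lid: Outer lid, round, blue, 0.17 to 0.35 kg, loose, lying on the inner lid, not fastened. Origin at the centre of the underside of its 4 mm top plate (nested: 15 mm above the inner lid's origin). Outer radius 84 mm; a skirt reaches 6 mm below the plate, around the inner lid's disc with 4 mm play. It is clear of the knob when raised 74 mm above its nested place.
- neck_top (a point): Centre of the top of the outer lid's white neck, 38 mm above that lid's origin: an upright tube, 50 mm outer and 36 mm inner diameter, 34 mm high above the plate; the knob stands in it. Gripping its outside lifts the outer lid alone.
- cutter: Bystander: steel ring pastry cutter, 56 mm in diameter, 40 mm high; origin at the centre of its underside. Leave alone.
- spice_jar: Bystander: small amber jar with red cap, 44 mm in diameter, 70 mm high; origin at the centre of its underside. Leave alone.
- timer: Bystander: round white kitchen timer, 60 mm in diameter, 47 mm high; origin at the centre of its underside. Leave alone.
- cup: Bystander: white mug, 72 mm in diameter, 80 mm high; origin at the centre of its underside. Leave alone.
- bowl: Bystander: steel bowl, 120 mm in diameter, 50 mm high; origin at the centre of its underside. Leave alone.
- bottle: Bystander: amber bottle with black cap, 50 mm in diameter, 140 mm high; origin at the centre of its underside. Leave alone.

How it is judged:
By the outcome, as a careful person would: the job done as asked, in the order asked, and still so for the second after the job is handed in, while the arm keeps its last pose, push and grip.
It also fails if it takes over 72 s, if anything falls off the work surface, if the arm or the gripper's body presses on something with over 40 N, if the wrist force passes 120 N, or if a joint passes its speed limit or range.

## Working session

There is one attempt and no reset: what is moved stays moved. The work goes in short steps, each a Python script; the robot and the scene stay as the last script left them, time stands still between calls to the robot, and variables do not carry over. Pictures are saved under pics/ and viewed, and the job is handed in when it is done.

```bash
ls; mkdir -p pics
python3 - <<'E'
from cell import manip,cams
import cv2,numpy as np
s=manip.state();print(s)
for n in("side","top"):
    c=cams.capture(n);cv2.imwrite(f"pics/{n}0.png",c["image"]);np.savez(f"{n}0.npz",**c)
    print(n,c["intrinsics"],c["k1"],c["position"],c["orientation"])
E
```

```text
pics
{'clock': 0.0, 'joint_pos': array([ 1.07008063e+00,  2.64756819e-01,  1.60533810e+00, -3.48110556e-05,
        1.27369444e+00, -3.68658155e-02]), 'joint_velocities': array([ 0.0014394 ,  0.00064222,  0.00081053,  0.00088297,  0.0011669 ,
       -0.00014519]), 'tau': array([ 1.65531990e-03, -5.02100408e+01, -3.56878424e+01,  7.27498136e-02,
        2.91908806e-02, -1.84322839e-04]), 'tool_pos': array([0.30164874, 0.6030719 , 0.23740491]), 'tcp_rot': array([ 0.36205136,  1.5405772 , -0.36541684]), 'contact_force': array([-0.56989647,  0.00578919, -0.58425393]), 'moment': array([-0.01377178, -0.05615463, -0.00713368]), 'gripper_width': 0.08781714890531712}
side [[518.0491506    0.         317.93520879]
 [  0.         518.0491506  199.14888157]
 [  0.           0.           1.        ]] 0.0549269888245675 [-0.18045835 -0.84620677  1.46327608] [-2.33110287  0.85877757 -0.32630672]
top [[435.6724199    0.         324.53945398]
 [  0.         435.6724199  196.61227753]
 [  0.           0.           1.        ]] 0.03709609529263912 [ 0.29767757 -0.01400941  1.54451663] [-2.14302615  2.09585522 -0.20823918]
```

View pics/side0.png

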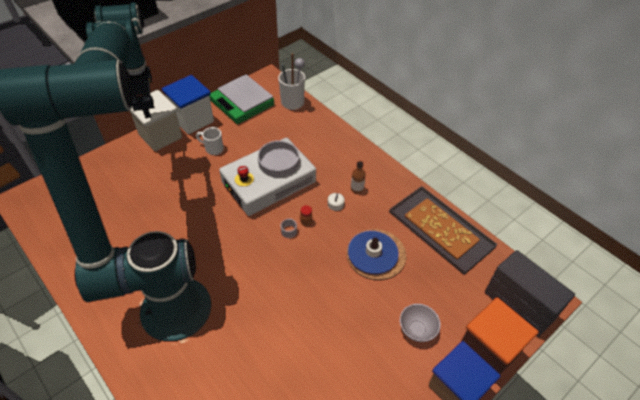

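View pics/top0.png

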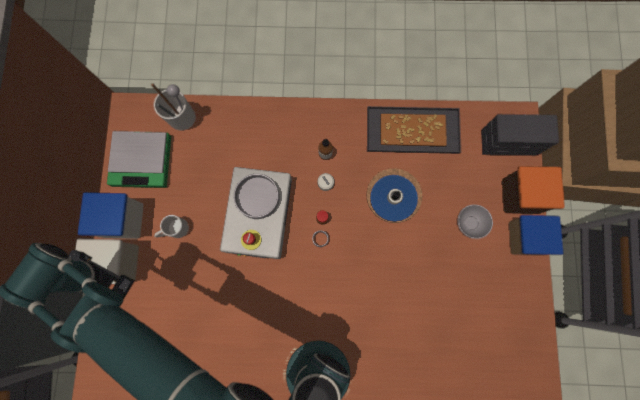

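The side view has the pot near (279,160), the red button near (243,172) and the lids near (374,252). In the top view they are near (259,196), (250,239) and (395,197). I'll enlarge those areas next.

```bash
cat > h.py <<'E'
import numpy as np,cv2
from scipy.spatial.transform import Rotation as R
def ray(c,u,v):
    K=c["intrinsics"];k1=float(c["k1"])
    # cv2 model: x_d=x(1+k1 r^2): same
    p=cv2.undistortPoints(np.array([[[u,v]]],float),K,np.array([k1,0,0,0.]))[0,0]
    d=R.from_rotvec(c["orientation"]).apply([p[0],p[1],1]); return c["position"],d
def at_z(c,u,v,z):
    o,d=ray(c,u,v); return o+d*(z-o[2])/d[2]
def proj(c,P):
    r=R.from_rotvec(c["orientation"]).inv(); rv=r.as_rotvec(); t=-r.apply(c["position"])
    return cv2.projectPoints(np.array(P,float).reshape(-1,3),rv,t,c["intrinsics"],np.array([float(c["k1"]),0,0,0]))[0][:,0]
def circ(center,rad,n=60):
    a=np.linspace(0,2*np.pi,n);return np.array(center)+rad*np.c_[np.cos(a),np.sin(a),0*a]
def crop(img,x,y,w,h,s,fn,circs=(),c=None):
    im=cv2.resize(img[y:y+h,x:x+w],None,fx=s,fy=s,interpolation=cv2.INTER_CUBIC)
    for P,col in circs:
        q=((proj(c,P)-[x,y]+.5)*s-.5)
        cv2.polylines(im,[np.round(q).astype(int).reshape(-1,1,2)],False,col,1)
    cv2.imwrite(fn,im)
E
python3 - <<'E'
from h import *
T=np.load("top0.npz");S=np.load("side0.npz")
a=[T["image"][160:265,215:300],T["image"][160:230,360:430]]
crop(T["image"],215,160,90,105,5.6,"pics/t_w.png")
crop(T["image"],360,160,75,75,7,"pics/t_l.png")
crop(S["image"],210,130,115,90,6,"pics/s_w.png")
crop(S["image"],335,220,80,65,8,"pics/s_l.png")
E
```

```text
(no output)
```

View pics/t_w.png

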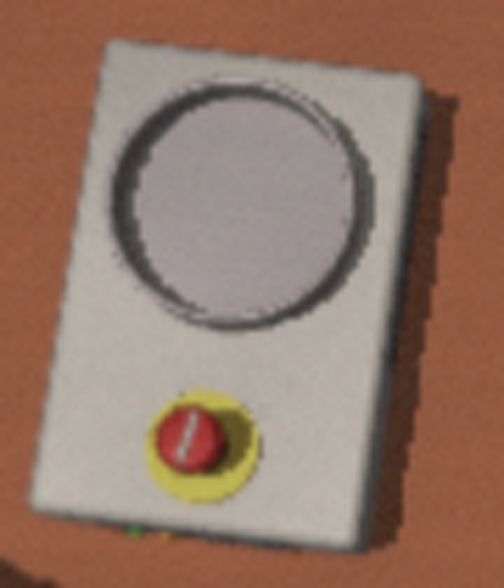

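View pics/t_l.png

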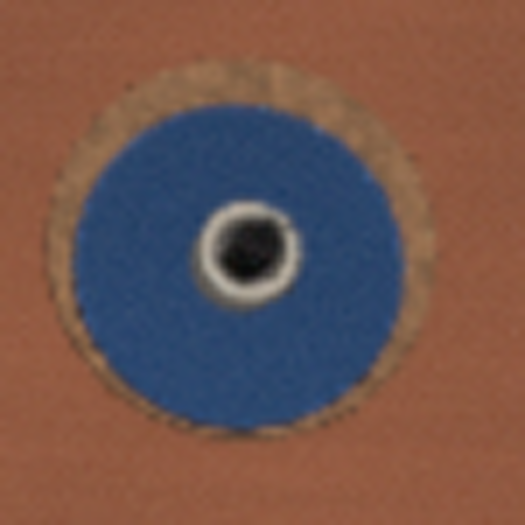

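View pics/s_w.png

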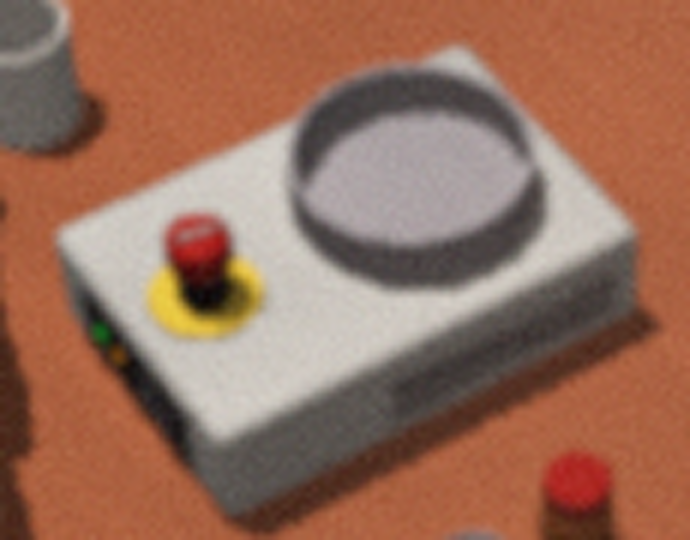

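View pics/s_l.png

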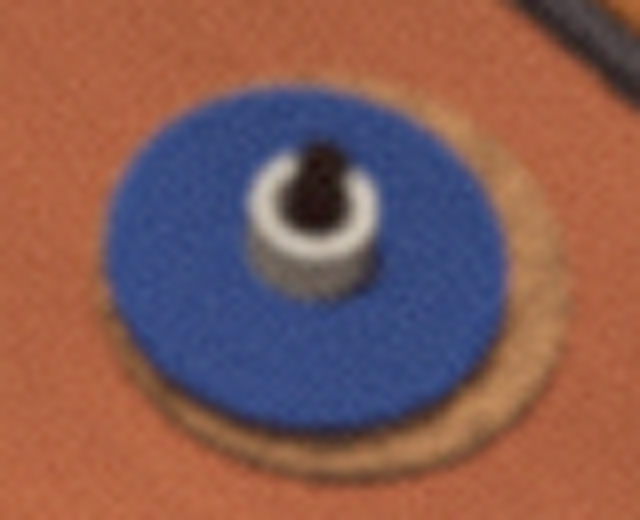

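```bash
cat > est.py <<'E'
from h import *
T=np.load("top0.npz");S=np.load("side0.npz")
def px(x0,y0,s,u,v):return x0+(u+.5)/s-.5,y0+(v+.5)/s-.5
tw=lambda u,v,z:at_z(T,*px(215,160,5.6,u,v),z)
tl=lambda u,v,z:at_z(T,*px(360,160,7,u,v),z)
sw=lambda u,v,z:at_z(S,*px(210,130,6,u,v),z)
sl=lambda u,v,z:at_z(S,*px(335,220,8,u,v),z)
np.set_printoptions(precision=4,suppress=True)
print("top pot",tw(237,202,.125)," disc",tw(204,446,.088),"head",tw(190,438,.141))
print("side pot",sw(417,175,.125),"disc",sw(205,297,.088),"head",sw(199,232,.141))
print("top corners",[tw(*p,.085) for p in((110,42),(422,78),(362,548),(32,512))])
print("side corners",[sw(*p,.085) for p in((460,47),(635,235),(222,440),(60,235))])
print("top knob",tl(251,247,.093),"neck",tl(249,252,.063))
print("side knob",sl(323,152,.093),"neck",sl(312,200,.063))
# blue segmentation
from scipy.optimize import least_squares
for n,C,(x0,y0,x1,y1) in(("top",T,(360,160,435,235)),("side",S,(335,220,415,285))):
    im=C["image"].astype(int)[y0:y1,x0:x1];m=(im[...,0]-im[...,2]>30).astype(np.uint8)
    cs=max(cv2.findContours(m,cv2.RETR_EXTERNAL,cv2.CHAIN_APPROX_NONE)[0],key=cv2.contourArea)[:,0]
    hull=cv2.convexHull(cs)[:,0]
    P=np.array([at_z(C,u+x0,v+y0,.029) for u,v in hull])[:,:2]
    r=least_squares(lambda q:np.hypot(*(P-q[:2]).T)-q[2],[*P.mean(0),.08],loss="soft_l1",f_scale=.002)
    print(n,"blue circle",r.x,np.abs(r.fun).max())
    zz=C["z_map"]
E
python3 est.py
```

```text
top pot [0.5759 0.2119 0.125 ]  disc [0.4346 0.2296 0.088 ] head [0.434  0.2291 0.141 ]
side pot [0.5651 0.1998 0.125 ] disc [0.4292 0.2305 0.088 ] head [0.4322 0.2318 0.141 ]
top corners [array([0.6824, 0.3015, 0.085 ]), array([0.6641, 0.1086, 0.085 ]), array([0.3765, 0.1334, 0.085 ]), array([0.3937, 0.3296, 0.085 ])]
side corners [array([0.6772, 0.3016, 0.085 ]), array([0.6571, 0.1078, 0.085 ]), array([0.3747, 0.1383, 0.085 ]), array([0.3933, 0.3285, 0.085 ])]
top knob [ 0.5955 -0.2531  0.093 ] neck [ 0.5991 -0.257   0.063 ]
side knob [ 0.6006 -0.2528  0.093 ] neck [ 0.5975 -0.2538  0.063 ]
top blue circle [ 0.5995 -0.2571  0.0821] 0.0007032050697278608
side blue circle [ 0.5951 -0.2572  0.0819] 0.0013316687766138785
```

```bash
cat > ov.py <<'E'
from h import *
import sys
T=np.load("top0.npz");S=np.load("side0.npz")
px,py,yaw,lx,ly,kx,ky=map(float,sys.argv[1:8])
c,s=np.cos(yaw),np.sin(yaw)
bx,by=px-.145*c,py-.145*s
G=(0,255,0);Y=(0,255,255);M=(255,0,255)
cw=[(circ([px,py,.125],.075),G),(circ([px,py,.085],.075),Y),(circ([px,py,.125],.070),M),(circ([px,py,.089],.070),M),(circ([bx,by,.136],.020),G),(circ([bx,by,.088],.034),G)]
cl=[(circ([lx,ly,.029],.084),G),(circ([lx,ly,.063],.025),Y),(circ([lx,ly,.063],.018),Y),(circ([kx,ky,.093],.012),M)]
crop(T["image"],215,160,90,105,5.6,"pics/o_tw.png",cw,T)
crop(T["image"],360,160,75,75,7,"pics/o_tl.png",cl,T)
crop(S["image"],210,130,115,90,6,"pics/o_sw.png",cw,S)
crop(S["image"],335,220,80,65,8,"pics/o_sl.png",cl,S)
a=[cv2.imread(f"pics/o_{k}.png") for k in("tw","sw","tl","sl")]
f=lambda i:cv2.resize(i,(int(i.shape[1]*560/i.shape[0]),560))
import os
n=sys.argv[8]
for nm,l in(("w",a[:2]),("l",a[2:])):
    h=min(i.shape[0] for i in l); 
    z=[cv2.copyMakeBorder(i,0,600-i.shape[0] if i.shape[0]<600 else 0,0,0,cv2.BORDER_CONSTANT) for i in l]
    b=np.hstack(z); k=800/b.shape[1]; cv2.imwrite(f"pics/ov{n}_{nm}.png",cv2.resize(b,None,fx=k,fy=k,interpolation=cv2.INTER_AREA))
E
python3 ov.py .5765 .2145 -.093 .598 -.257 .598 -.255 a
```

```text
(no output)
```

View pics/o_tw.png

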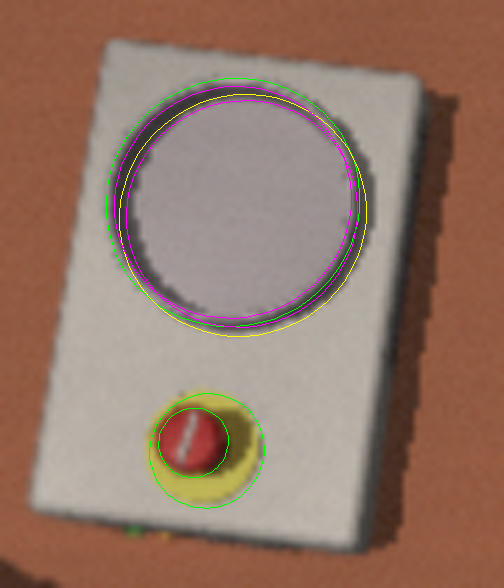

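View pics/o_sw.png

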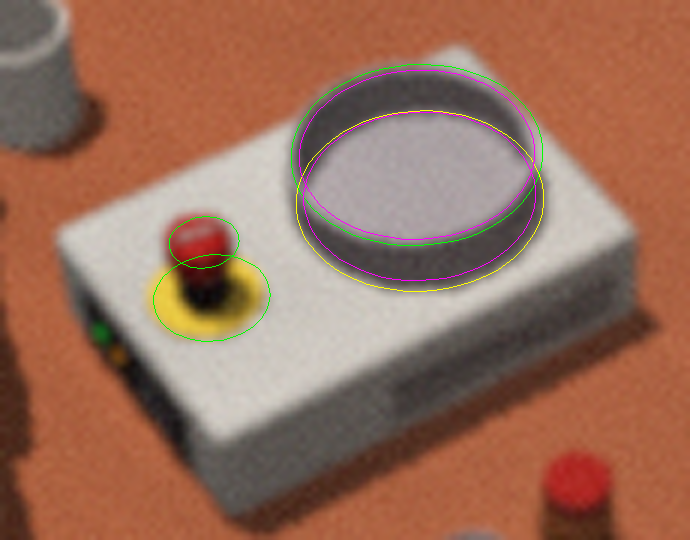

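View pics/o_tl.png

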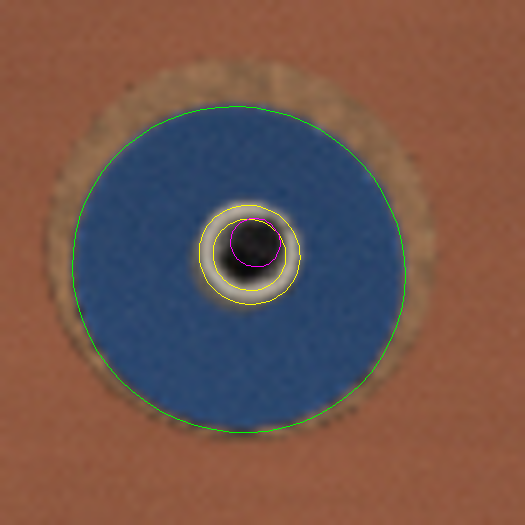

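View pics/o_sl.png

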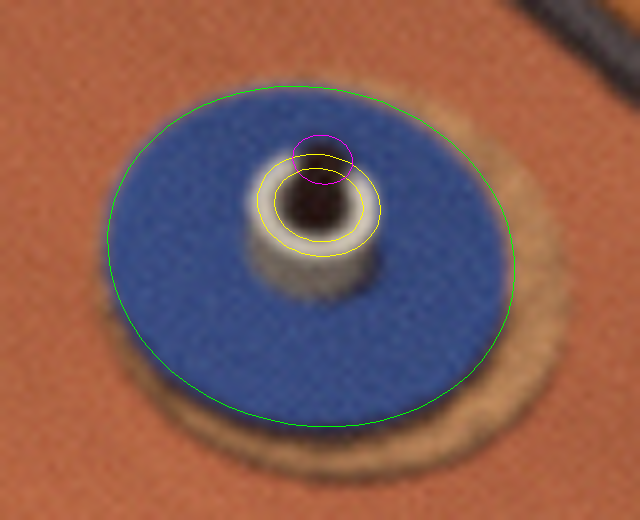

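```bash
cat >> h.py <<'E'
def rv(psi):
    c,s=np.cos(psi),np.sin(psi)
    return R.from_matrix(np.array([[0,0,-1],[c,s,0],[s,-c,0]]).T).as_rotvec()
def psi_of(r):
    y=R.from_rotvec(r).as_matrix()[:,1]; return np.arctan2(y[1],y[0])
E
python3 - <<'E'
from cell import manip,cams,inverse_kinematics as ik
from h import *
np.set_printoptions(precision=3,suppress=True)
s=manip.state();print(psi_of(s["tcp_rot"]))
for p in((.433,.23,.17),(.598,-.257,.1),(.577,.213,.2)):
  for k in np.arange(-3.14,3.14,.524):
    q=ik(np.array(p),rv(k)); print(p,round(k,2),q)
E
```

```text
1.106983663289703
(0.433, 0.23, 0.17) -3.14 None
(0.433, 0.23, 0.17) -2.62 None
(0.433, 0.23, 0.17) -2.09 [ 0.437 -0.033  2.065 -0.     1.11   2.529]
(0.433, 0.23, 0.17) -1.57 [ 0.437 -0.033  2.065 -0.     1.11   2.005]
(0.433, 0.23, 0.17) -1.04 [ 0.437 -0.033  2.065 -0.     1.11   1.481]
(0.433, 0.23, 0.17) -0.52 [ 0.437 -0.033  2.065 -0.     1.11   0.957]
(0.433, 0.23, 0.17) 0.0 [ 0.437 -0.033  2.065  0.     1.11   0.433]
(0.433, 0.23, 0.17) 0.53 [ 0.437 -0.033  2.065 -0.     1.11  -0.091]
(0.433, 0.23, 0.17) 1.05 [ 0.437 -0.033  2.065 -0.     1.11  -0.615]
(0.433, 0.23, 0.17) 1.58 [ 0.437 -0.033  2.065 -0.     1.11  -1.139]
(0.433, 0.23, 0.17) 2.1 [ 0.437 -0.033  2.065 -0.     1.11  -1.663]
(0.433, 0.23, 0.17) 2.62 [ 0.437 -0.033  2.065 -0.     1.11  -2.187]
(0.598, -0.257, 0.1) -3.14 None
(0.598, -0.257, 0.1) -2.62 [-0.444  0.333  1.784  0.     1.024  2.172]
(0.598, -0.257, 0.1) -2.09 [-0.444  0.333  1.784 -0.     1.024  1.648]
(0.598, -0.257, 0.1) -1.57 [-0.444  0.333  1.784 -0.     1.024  1.124]
(0.598, -0.257, 0.1) -1.04 [-0.444  0.333  1.784 -0.     1.024  0.6  ]
(0.598, -0.2
[... 485 characters left out ...]
.2) -2.62 None
(0.577, 0.213, 0.2) -2.09 [ 0.313  0.179  1.78  -0.     1.183  2.405]
(0.577, 0.213, 0.2) -1.57 [ 0.313  0.179  1.78  -0.     1.183  1.881]
(0.577, 0.213, 0.2) -1.04 [ 0.313  0.179  1.78  -0.     1.183  1.357]
(0.577, 0.213, 0.2) -0.52 [ 0.313  0.179  1.78  -0.     1.183  0.833]
(0.577, 0.213, 0.2) 0.0 [0.313 0.179 1.78  0.    1.183 0.309]
(0.577, 0.213, 0.2) 0.53 [ 0.313  0.179  1.78  -0.     1.183 -0.215]
(0.577, 0.213, 0.2) 1.05 [ 0.313  0.179  1.78  -0.     1.183 -0.739]
(0.577, 0.213, 0.2) 1.58 [ 0.313  0.179  1.78  -0.     1.183 -1.263]
(0.577, 0.213, 0.2) 2.1 [ 0.313  0.179  1.78  -0.     1.183 -1.787]
(0.577, 0.213, 0.2) 2.62 [ 0.313  0.179  1.78  -0.     1.183 -2.311]
```

Run:
```python
from cell import manip,cams
from h import *
np.set_printoptions(precision=4,suppress=True)
manip.set_gripper(0.0,10)
manip.move_pose(np.array([.4327,.2302,.175]),rv(.5))
s=manip.state();print(s["clock"],s["tool_pos"],s["contact_force"],s["gripper_width"])
for n in("side","top"):
    c=cams.capture(n);np.savez(f"{n}1.npz",**c)
    P=s["tool_pos"]
    mk=[(np.array([P-[0,0,.0],P+[0,0,.03]]),(0,255,0)),(circ([P[0],P[1],.136],.02),(255,0,255))]
    b=(210,130,115,90,6) if n=="side" else (215,160,90,105,5.6)
    crop(c["image"],*b,f"pics/{n}1.png",mk,c)
```

```text
2.8833 [0.4331 0.2311 0.1755] [-0.4021 -0.1704  0.7456] 0.00029188934578651193
```

View pics/side1.png

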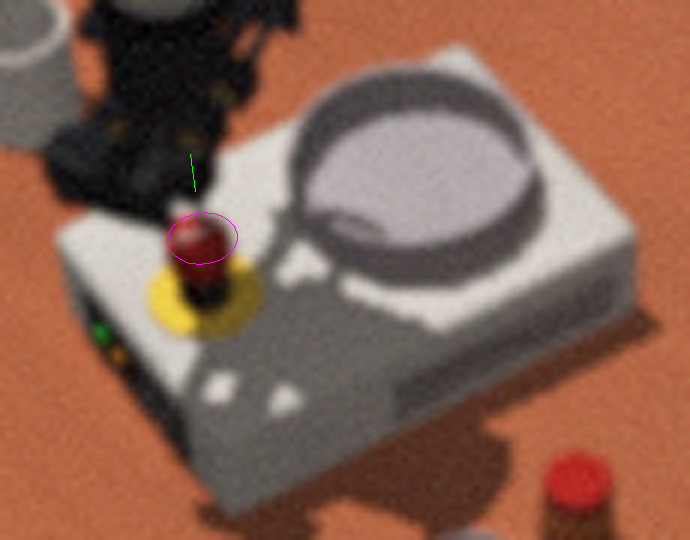

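View pics/top1.png

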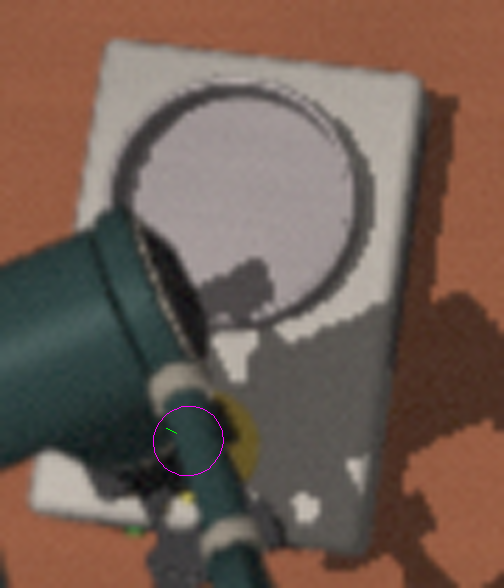

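Run:
```python
from h import *
c=np.load("side1.npz")
crop(np.clip(c["image"].astype(float)*1.8,0,255).astype(np.uint8),215,130,45,55,10.5,"pics/side1b.png",[(np.array([[.4331,.2311,.1755],[.4331,.2311,.2055]]),(0,255,0))],c)
```

```text
(no output)
```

View pics/side1b.png

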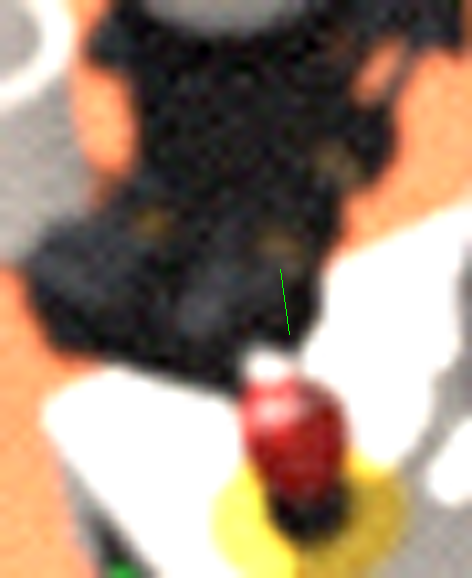

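Run:
```python
from cell import manip,cams
from h import *
np.set_printoptions(precision=4,suppress=True)
x,y=.4327,.2302
manip.move_linear([x,y,.144],rate=.08)
f0=manip.state()["contact_force"]
for z in(.140,.137,.1345,.133,.132,.131,.130):
    manip.move_linear([x,y,z],rate=.03)
    s=manip.state();df=s["contact_force"]-f0;print(z,s["tool_pos"],df,s["moment"])
    if df[2]>14:break
manip.dwell(.2);s=manip.state();print(s["clock"],s["tool_pos"],s["contact_force"]-f0)
c=cams.capture("side");np.savez("side2.npz",**c)
crop(np.clip(c["image"].astype(float)*1.8,0,255).astype(np.uint8),215,130,45,55,10.5,"pics/side2b.png")
```

```text
0.14 [0.4333 0.2305 0.1406] [-0.1966 -0.5357  2.2196] [ 0.0155 -0.0821 -0.0437]
0.137 [0.4332 0.2304 0.1374] [ 0.5052 -0.4716  3.9351] [ 0.0527 -0.1195 -0.0184]
0.1345 [0.4332 0.2304 0.1349] [-0.061  -0.7816  5.2261] [ 0.0454 -0.16   -0.0464]
0.133 [0.4332 0.2304 0.1334] [ 0.7693 -0.6006  5.4058] [ 0.1153 -0.1657 -0.0102]
0.132 [0.4333 0.2305 0.133 ] [-0.3963 -1.1901  8.6515] [-0.033   0.0412 -0.0333]
0.131 [0.4334 0.2305 0.1329] [-2.1841 -1.4985 14.5088] [-0.2018  0.3958  0.0058]
5.25 [0.4334 0.2305 0.1329] [-2.8844 -2.2851 13.6312]
```

View pics/side2b.png

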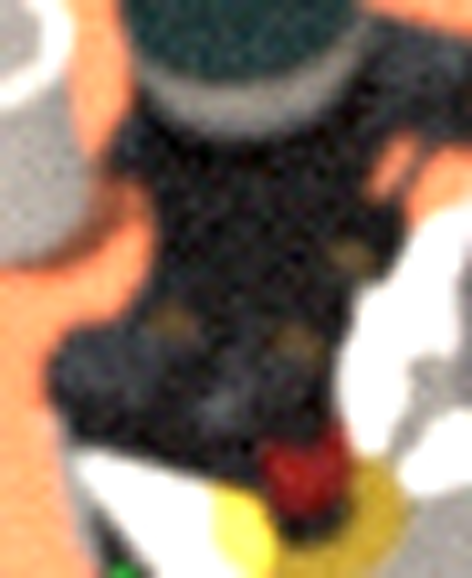

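Run:
```python
from cell import manip,cams
from h import *
np.set_printoptions(precision=4,suppress=True)
x,y=.4327,.2302
manip.move_linear([x,y,.165],rate=.08)
manip.set_gripper(.078,8)
c=cams.capture("side");np.savez("side3.npz",**c)
crop(np.clip(c["image"].astype(float)*1.8,0,255).astype(np.uint8),215,130,45,55,10.5,"pics/side3b.png")
s=manip.state();print(s["clock"],s["tool_pos"],s["contact_force"],s["moment"])
```

```text
7.125 [0.4327 0.2302 0.165 ] [-0.1243  0.0663  0.0049] [-0.076   0.0151 -0.0154]
```

View pics/side3b.png

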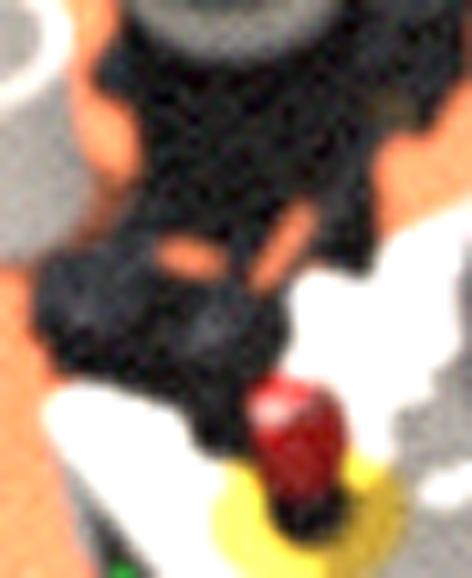

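The head is back up at (295,430), and the near fingertip at (215,430) is clear of it. Next I'll descend with force checks and grip.

Run:
```python
from cell import manip,cams
from h import *
np.set_printoptions(precision=4,suppress=True)
x,y=.4327,.2302
f0=manip.state()["contact_force"]
ok=True
for z in(.145,.137,.125,.112):
    manip.move_linear([x,y,z],rate=.06)
    s=manip.state();d=s["contact_force"]-f0;print(z,d)
    if np.linalg.norm(d)>5: ok=False;print("CONTACT");break
if ok:
    for w in(.055,.048,.044,.042,.03):
        manip.set_gripper(w,10 if w<.04 else 5)
        s=manip.state();print(w,s["gripper_width"],s["contact_force"]-f0,s["moment"],s["tool_pos"])
        if np.linalg.norm((s["contact_force"]-f0)[:2])>6:print("side push");break
print(s["clock"])
```

```text
0.145 [ 0.5748 -0.7663  0.3954]
0.137 [-0.2377  0.5565 -1.0076]
0.125 [-0.0603 -0.1397  0.3659]
0.112 [ 0.382  -0.2569  0.263 ]
0.055 0.05517932418011024 [ 0.9247 -0.4196  0.1062] [-0.0727 -0.0021  0.0045] [0.4328 0.2303 0.1121]
0.048 0.04831634311848825 [ 0.1125 -0.259  -1.1794] [-0.0182  0.0269 -0.0029] [0.4327 0.2302 0.112 ]
0.044 0.04404084530983578 [ 1.1353  0.7367 -0.8127] [ 0.0595 -0.0956 -0.0109] [0.433  0.2303 0.1121]
0.042 0.04215389501787497 [ 4.4167  2.3307 -3.0867] [ 0.2683 -0.5769 -0.0291] [0.4336 0.2307 0.1122]
0.03 0.03946754424939372 [ 7.4346  4.18   -5.4631] [ 0.5452 -0.9662 -0.056 ] [0.4344 0.2311 0.1124]
side push
10.175
```

Run:
```python
from cell import manip,cams
from h import *
np.set_printoptions(precision=4,suppress=True)
x,y=.4327+.0026*np.cos(.5),.2302+.0026*np.sin(.5)
manip.move_linear([x,y,.112],rate=.03)
s=manip.state();print(x,y,s["contact_force"],s["moment"],s["tool_pos"],s["gripper_width"])
for k in np.arange(.35,-.6,-.15):
    manip.move_linear([x,y,.112],rate=.05,rot=rv(k))
    s=manip.state();print(round(k,2),s["clock"],round(psi_of(s["tcp_rot"]),3),s["contact_force"],s["moment"],s["tool_pos"][:2])
    if abs(s["moment"][2])>.35: print("stop?");break
```

```text
0.43498171466091495 0.23144650640037093 [-0.304   0.4419  1.5759] [-0.1321  0.1162 -0.0029] [0.4346 0.2312 0.112 ] 0.03957788106014027
0.35 10.725 0.353 [-1.6773 -1.1773  1.2737] [-0.1909  0.4056 -0.0538] [0.4342 0.231 ]
0.2 11.025 0.204 [-3.6498 -1.4739  0.595 ] [-0.2726  0.7972 -0.0039] [0.4338 0.2309]
0.05 11.325 0.053 [-5.7511 -1.5555  1.9897] [-0.3604  0.9849 -0.0372] [0.4333 0.2309]
-0.1 11.625 -0.097 [-6.4262 -0.821   2.423 ] [-0.2177  1.1379 -0.0509] [0.4328 0.2309]
-0.25 11.925 -0.247 [-7.3408 -0.4956  1.5134] [-0.0945  1.2731 -0.015 ] [0.4323 0.231 ]
-0.4 12.225 -0.397 [-8.8823  0.9231  2.3926] [0.0284 1.4691 0.0322] [0.4319 0.2311]
-0.55 12.525 -0.546 [-9.9217 -0.6551  2.097 ] [-0.1087  1.6121  0.0567] [0.4311 0.2307]
```

Run:
```python
from cell import manip,cams
from h import *
np.set_printoptions(precision=4,suppress=True)
x,y=.4329,.2347
manip.move_linear([x,y,.112],rate=.03,rot=rv(-.55))
s=manip.state();print(s["contact_force"],s["moment"],s["tool_pos"],s["gripper_width"])
for k in (-.65,-.75,-.85):
    manip.move_linear([x,y,.112],rate=.05,rot=rv(k));manip.dwell(.1)
    s=manip.state();print(round(k,2),s["clock"],round(psi_of(s["tcp_rot"]),3),s["contact_force"],s["moment"],s["tool_pos"][:2],s["joint_pos"][5],s["tau"][5])
    if abs(s["moment"][2])>.35: print("stop?");break
```

```text
[-3.0728 -8.6629  1.2606] [-1.3572  0.5043 -0.0362] [0.4318 0.2323 0.1111] 0.039209877833121555
-0.65 13.15 -0.646 [-2.4569 -7.2048  1.197 ] [-1.1311  0.5426 -0.054 ] [0.4319 0.2327] 1.0924033266181319 -0.0400580617133528
-0.75 13.5 -0.746 [-1.3798 -5.444   0.8362] [-0.9307  0.2934  0.0101] [0.4328 0.234 ] 1.1923999056676617 -0.012409023474901915
-0.85 13.85 -0.846 [ 3.6982 -2.3303 -1.7262] [-0.4151 -0.3249  0.0821] [0.4338 0.2349] 1.2928153926135204 0.03259304095990956
```

Run:
```python
from cell import manip,cams
from h import *
np.set_printoptions(precision=4,suppress=True)
x,y=.4331,.2342
for k in (-.95,-1.05,-1.15):
    manip.move_linear([x,y,.112],rate=.05,rot=rv(k));manip.dwell(.1)
    s=manip.state();print(round(k,2),s["clock"],round(psi_of(s["tcp_rot"]),3),s["contact_force"],s["moment"],s["tool_pos"][:2],s["joint_pos"][5],s["tau"][5])
    if abs(s["moment"][2])>.35: print("stop?");break
c=cams.capture("side");np.savez("side4.npz",**c)
crop(np.clip(c["image"].astype(float)*1.8,0,255).astype(np.uint8),215,130,45,55,10.5,"pics/side4b.png")
```

```text
-0.95 14.2 -0.947 [ 2.6902  0.3506 -0.9345] [-0.0692 -0.2934  0.0534] [0.4336 0.2346] 1.3921598730456122 0.037760589038953185
-1.05 14.55 -1.047 [2.9875 0.2773 0.5166] [-0.0721 -0.2372  0.1467] [0.4335 0.2345] 1.4922231973754245 0.08731784764677286
-1.15 14.9 -1.147 [ 1.7873 -0.3693  1.3347] [-0.1208 -0.1738  0.0479] [0.4332 0.2343] 1.5922785594450661 0.09455613791942596
```

View pics/side4b.png

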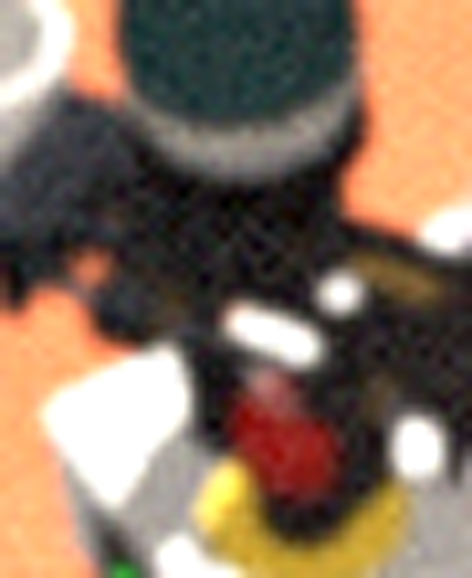

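Run:
```python
from cell import manip,cams
from h import *
np.set_printoptions(precision=4,suppress=True)
x,y=.4331,.2342
manip.set_gripper(.03,22)
s=manip.state();print(s["contact_force"],s["moment"],s["tau"][5])
for k in (-1.25,-1.35,-1.45):
    manip.move_linear([x,y,.112],rate=.05,rot=rv(k));manip.dwell(.1)
    s=manip.state();print(round(k,2),s["clock"],round(psi_of(s["tcp_rot"]),3),s["contact_force"],s["moment"],s["tau"][5])
    if s["tau"][5]>.16: print("stop");break
```

```text
[ 1.0338 -0.5232  0.5693] [ 0.0023 -0.1698  0.1376] 0.17005864530801773
-1.25 15.5167 -1.247 [ 0.5807 -0.2492  1.2157] [-0.1277  0.0098  0.2942] 0.3169853053987026
stop
```

Torque climbed to 0.32 Nm, well above the 0.04 Nm friction, so the head is at its end stop. I'll open, rise and check.

Run:
```python
from cell import manip,cams
from h import *
np.set_printoptions(precision=4,suppress=True)
manip.set_gripper(.075)
s=manip.state();x,y=.4331,.2342;print(s["tool_pos"],s["contact_force"])
manip.move_linear([x,y,.30],rate=.2)
manip.move_pose(np.array([.55,-.1,.26]),rv(-.5))
print(manip.state()["clock"])
for n in("side","top"):
    c=cams.capture(n);np.savez(f"{n}5.npz",**c)
    im=np.clip(c["image"].astype(float)*1.3,0,255).astype(np.uint8)
    b=(210,130,115,90,6) if n=="side" else (215,160,90,105,5.6)
    crop(im,*b,f"pics/{n}5.png")
```

```text
[0.4331 0.2342 0.112 ] [-0.3682  0.4    -0.4527]
18.6333
```

View pics/top5.png

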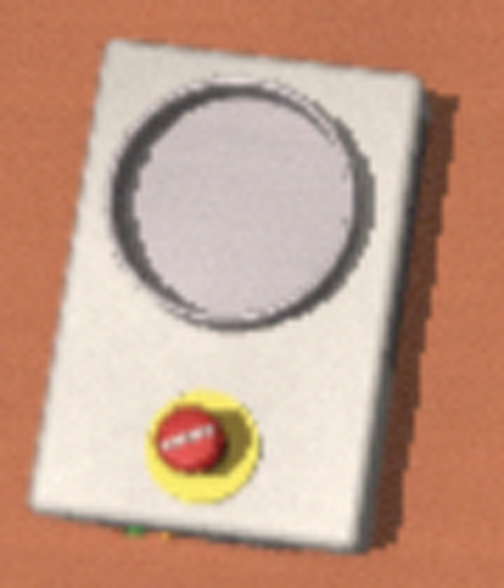

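View pics/side5.png

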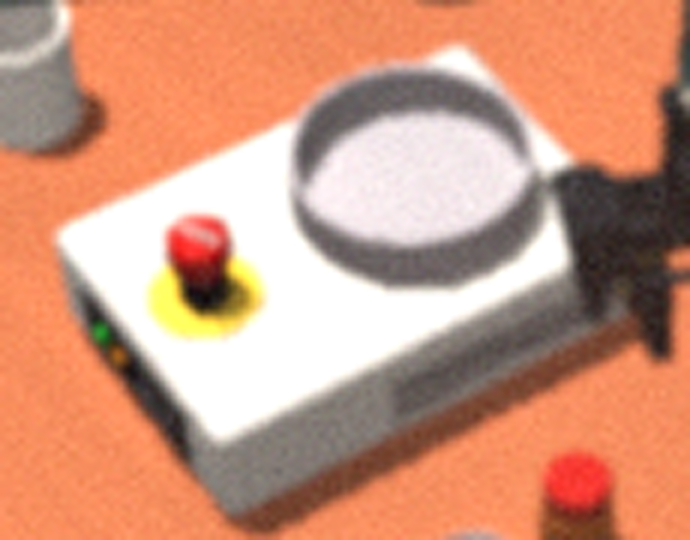

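Change in the white line is about 57° clockwise (about 1.0 rad), consistent with the end stop. The grip also put the head at (0.433, 0.234), which gives me the camera bias. Next, the lids.

Run:
```python
from cell import manip,cams
from h import *
np.set_printoptions(precision=4,suppress=True)
x,y=.598,-.2525
manip.set_gripper(.062,6)
manip.move_pose(np.array([x,y,.16]),rv(-.5))
manip.move_linear([x,y,.105],rate=.15)
s=manip.state();print(s["clock"],s["tool_pos"])
c=cams.capture("side");np.savez("side6.npz",**c)
im=np.clip(c["image"].astype(float)*1.6,0,255).astype(np.uint8)
P=s["tool_pos"]
crop(im,335,205,80,70,8,"pics/side6.png",[(np.array([P,P-[0,0,.012]]),(0,255,0))],c)
```

```text
20.4167 [ 0.5984 -0.2517  0.1059]
```

View pics/side6.png

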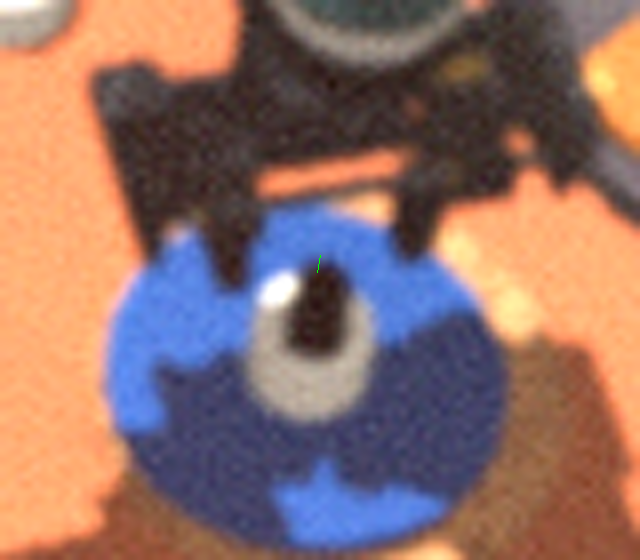

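Run:
```python
from cell import manip,cams
from h import *
np.set_printoptions(precision=4,suppress=True)
j=np.array([np.cos(-.5),np.sin(-.5)]);p=np.array([.598,-.2525])+.002*j
f0=manip.state()["contact_force"];ok=True
for z in(.090,.078,.067):
    manip.move_linear([*p,z],rate=.06)
    s=manip.state();d=s["contact_force"]-f0;print(z,d,s["tool_pos"])
    if np.linalg.norm(d)>4: ok=False;print("CONTACT");break
if ok:
    for w in(.044,.038,.034,.031,.028,.026):
        manip.set_gripper(w,5)
        s=manip.state();d=s["contact_force"]-f0;print(w,s["gripper_width"],d,d[:2]@j)
        if abs(d[:2]@j)>1.5 or s["gripper_width"]>w+.002:print("touch");break
print(s["clock"])
```

```text
0.09 [-0.759   0.7324 -0.0973] [ 0.5993 -0.2533  0.0893]
0.078 [-1.1943  0.7709 -0.0774] [ 0.5992 -0.2532  0.0771]
0.067 [-0.349   0.8178  0.4627] [ 0.5992 -0.2532  0.0662]
0.044 0.043941927885514105 [-0.9949  0.576  -0.4614] -1.1493074240820564
0.038 0.03840342883643527 [0.2544 1.4143 0.0193] -0.45478145754596133
0.034 0.03369071111012695 [-0.917   1.3119  0.3151] -1.4337294591322138
0.031 0.03106716317453545 [-0.1475  0.4769 -0.0668] -0.3580952784328731
0.028 0.02855079958235694 [ 0.1722 -0.2027 -0.6165] 0.2482578667082871
0.026 0.026030835153998635 [-0.9604  0.699  -0.4491] -1.1779786222229482
23.3417
```

Run:
```python
from cell import manip,cams
from h import *
np.set_printoptions(precision=4,suppress=True)
j=np.array([np.cos(-.5),np.sin(-.5)]);p=np.array([.598,-.2525])+.002*j
manip.set_gripper(.015,35)
s=manip.state();print(s["gripper_width"],s["contact_force"],s["moment"],s["tool_pos"])
manip.move_linear([*p,.075],rate=.04)
s=manip.state();print(s["gripper_width"],s["contact_force"],s["moment"])
manip.move_linear([*p,.25],rate=.15)
s=manip.state();print(s["gripper_width"],s["contact_force"],s["moment"],s["tool_pos"],s["clock"])
c=cams.capture("side");np.savez("side7.npz",**c)
im=np.clip(c["image"].astype(float)*1.6,0,255).astype(np.uint8)
P=s["tool_pos"];z0=P[2]-.0562
crop(im,325,155,95,90,6.6,"pics/side7.png",[(circ([P[0],P[1],z0+.019],.084),(0,255,0)),(circ([P[0],P[1],z0+.053],.025),(0,255,0))],c)
c=cams.capture("top");np.savez("top7.npz",**c)
crop(np.clip(c["image"].astype(float)*1.6,0,255).astype(np.uint8),360,150,85,85,7,"pics/top7.png",[(circ([P[0],P[1],z0+.019],.084),(0,255,0))],c)
```

```text
0.023058542347713692 [ 0.9735 -0.2965 -0.2481] [-0.1042 -0.0779  0.0513] [ 0.6    -0.2536  0.067 ]
0.022945719377558436 [ 0.0435 -0.2171 -4.6721] [-0.0222  0.0799  0.0416]
0.023089469468257278 [ 0.4536  0.1065 -4.8661] [-0.0294  0.0848  0.0481] [ 0.5989 -0.2531  0.2483] 25.225
```

View pics/side7.png

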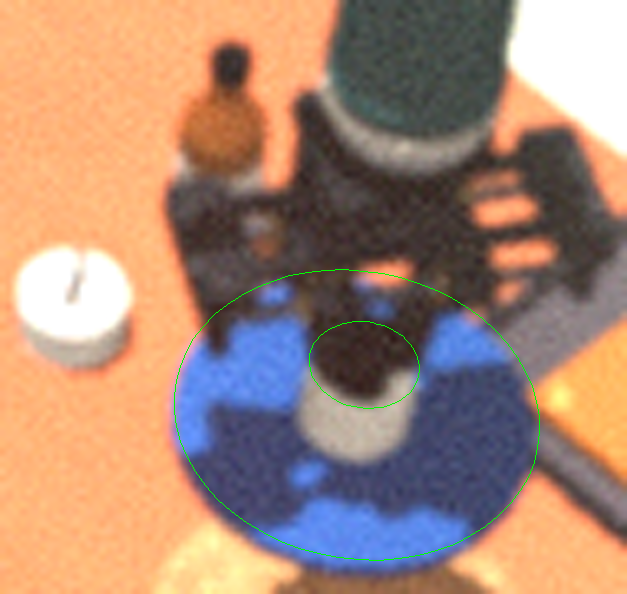

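View pics/top7.png

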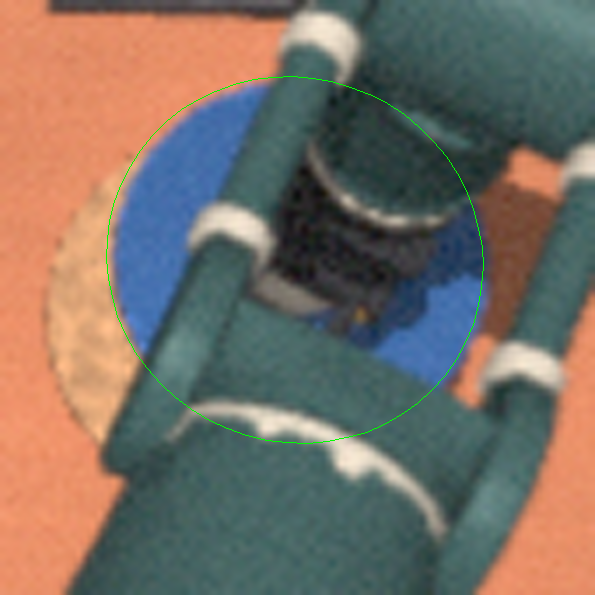

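Run:
```python
from cell import manip,cams
from h import *
np.set_printoptions(precision=4,suppress=True)
p=[.578,.219]
manip.move_pose(np.array([*p,.25]),rv(-.5))
s=manip.state();print(s["clock"],s["gripper_width"],s["contact_force"])
manip.move_linear([*p,.20],rate=.1);manip.dwell(.2)
s=manip.state();print(s["clock"],s["gripper_width"],s["contact_force"],s["tool_pos"])
P=s["tool_pos"];z0=P[2]-.0562
for n in("side","top"):
    c=cams.capture(n);np.savez(f"{n}8.npz",**c)
    im=np.clip(c["image"].astype(float)*1.5,0,255).astype(np.uint8)
    b=(215,100,110,100,6) if n=="side" else (215,150,90,105,5.6)
    crop(im,*b,f"pics/{n}8.png",[(circ([P[0],P[1],z0+.019],.084),(0,255,0)),(circ([.577,.217,.085],.075),(255,0,255)),(circ([.577,.217,.125],.075),(255,0,255))],c)
```

```text
27.05 0.022709009531579217 [-0.1363  0.1771 -4.7451]
27.9 0.023091950788130398 [-0.9014  1.3403 -4.2226] [0.5787 0.2193 0.2012]
```

View pics/side8.png

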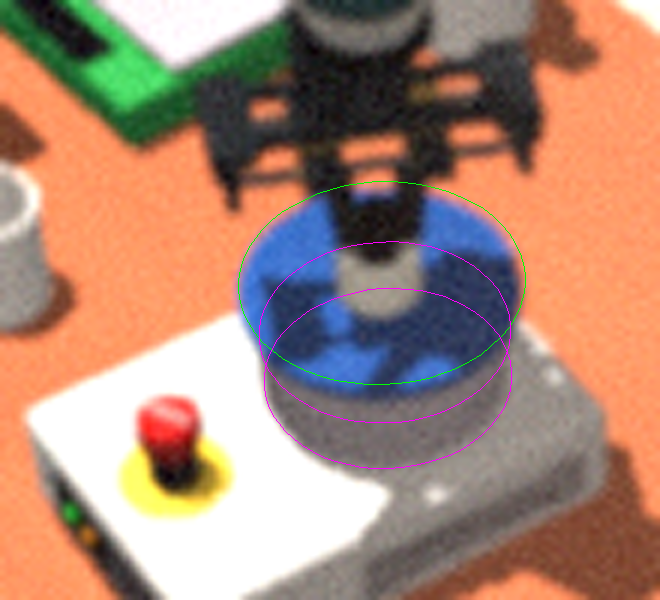

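View pics/top8.png

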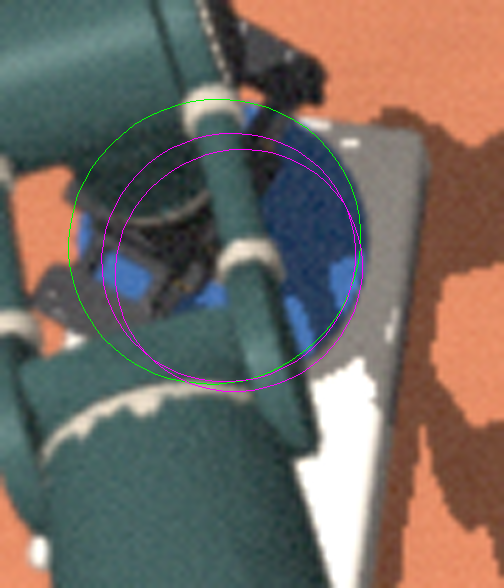

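Run:
```python
from h import *
c=np.load("side5.npz");im=np.clip(c["image"].astype(float)*1.2,0,255).astype(np.uint8)
G=(0,255,0);M=(255,0,255)
crop(im,250,130,60,55,13,"pics/z5.png",[(circ([.577,.217,z],r),k) for z,r,k in((.085,.075,G),(.125,.075,M),(.125,.07,M),(.089,.07,G))],c)
c=np.load("top5.npz");im=np.clip(c["image"].astype(float)*1.2,0,255).astype(np.uint8)
crop(im,228,165,60,60,10,"pics/zt5.png",[(circ([.577,.217,z],r),k) for z,r,k in((.085,.075,G),(.125,.075,M),(.125,.07,M),(.089,.07,G))],c)
c=np.load("side8.npz");im=np.clip(c["image"].astype(float)*2,0,255).astype(np.uint8)
crop(im,250,120,60,60,10,"pics/z8.png",[(circ([.577,.217,z],r),k) for z,r,k in((.085,.075,G),(.125,.075,M))]+[(circ([.5787,.2193,.164],.084),(0,255,255))],c)
```

```text
(no output)
```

View pics/z5.png

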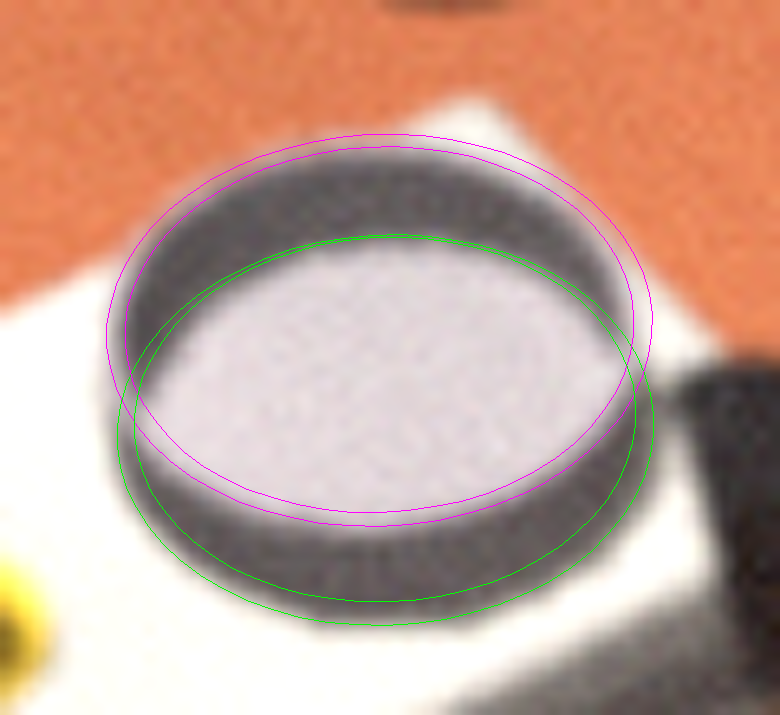

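View pics/zt5.png

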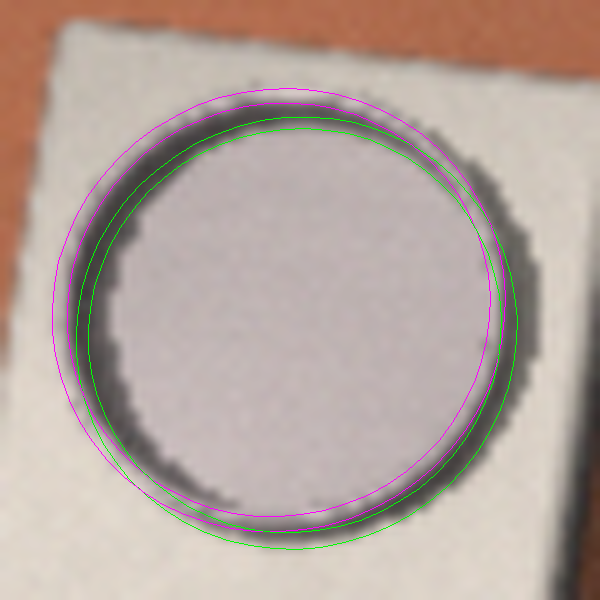

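View pics/z8.png

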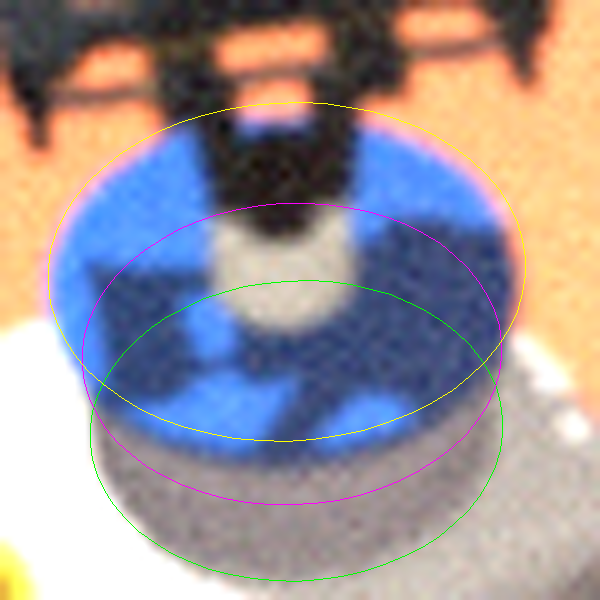

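Run:
```python
from cell import manip,cams
from h import *
np.set_printoptions(precision=4,suppress=True)
p=[.5765,.2175]
f0=manip.state()["contact_force"];print(f0)
for z in(.188,.183,.180,.177,.175,.173,.1715,.170):
    manip.move_linear([*p,z],rate=.03);manip.dwell(.05)
    s=manip.state();d=s["contact_force"];print(z,s["tool_pos"],d,s["moment"],s["gripper_width"])
    if d[2]>2 or np.linalg.norm(d[:2])>8:print("contact");break
print(s["clock"])
```

```text
[ 0.184  -0.7698 -4.9636]
0.188 [0.5765 0.2175 0.1879] [-0.4338  0.4777 -5.0705] [-0.0818  0.0836 -0.0088] 0.0230093315618139
0.183 [0.5764 0.2175 0.1828] [-0.4576  0.5961 -4.2075] [-0.0514  0.0825 -0.0068] 0.023213583573416522
0.18 [0.5764 0.2175 0.1798] [ 0.532 -0.057 -4.424] [-0.0954  0.0724  0.0076] 0.022922317170318708
0.177 [0.577  0.2179 0.1776] [ 1.0184  1.6737 -2.5351] [ 0.2183 -0.015  -0.0156] 0.0232658642543436
0.175 [0.5774 0.2185 0.1764] [1.3464 4.8362 2.8484] [ 0.6627 -0.0039  0.0048] 0.02280243391512111
contact
29.875
```

Run:
```python
from cell import manip,cams
from h import *
np.set_printoptions(precision=4,suppress=True)
p=[.578,.2225]
manip.move_linear([.5765,.2175,.182],rate=.04)
for z in(.182,.178,.176,.174,.1725,.171,.1695):
    manip.move_linear([*p,z],rate=.03);manip.dwell(.05)
    s=manip.state();d=s["contact_force"];print(z,s["tool_pos"],d,s["moment"],s["gripper_width"])
    if d[2]>1 or np.linalg.norm(d[:2])>6:print("contact");break
print(s["clock"])
```

```text
0.182 [0.5778 0.2225 0.1817] [ 0.2781 -0.6086 -4.6564] [-0.0838  0.0934 -0.0094] 0.023199018427954625
0.178 [0.5778 0.2224 0.1777] [ 0.5958  0.4725 -4.6299] [-0.0584  0.0947 -0.0389] 0.022865394144414256
0.176 [0.578  0.2225 0.1759] [ 0.0559  0.4153 -4.4235] [-0.0975  0.0494  0.0126] 0.02277047043770239
0.174 [0.5779 0.2225 0.1739] [-0.8247  0.8714 -3.8771] [-0.0488  0.0852 -0.0342] 0.02289039885478562
0.1725 [0.578  0.2225 0.1724] [-0.3599 -0.7377 -4.9682] [-0.0915  0.0466  0.022 ] 0.02318111368294511
0.171 [0.5783 0.2225 0.172 ] [-2.7836 -0.9814  3.1135] [-0.254   0.5275 -0.0064] 0.023211530428856
contact
32.1083
```

The pair seats at TCP z = 0.172, exactly the expected height. I'll release and look.

Run:
```python
from cell import manip,cams
from h import *
np.set_printoptions(precision=4,suppress=True)
p=[.578,.2225]
manip.move_linear([*p,.1718],rate=.03)
manip.set_gripper(.05,6)
s=manip.state();print(s["tool_pos"],s["contact_force"])
manip.move_linear([*p,.25],rate=.12)
manip.set_gripper(.084)
s=manip.state();print(s["clock"],s["tool_pos"],s["contact_force"]);P=s["tool_pos"]
for n in("side","top"):
    c=cams.capture(n);np.savez(f"{n}9.npz",**c)
    im=np.clip(c["image"].astype(float)*1.5,0,255).astype(np.uint8)
    b=(235,105,90,85,7) if n=="side" else (215,150,90,105,5.6)
    crop(im,*b,f"pics/{n}9.png",[(circ([P[0],P[1],.134],.084),(0,255,0)),(circ([P[0],P[1],.168],.025),(0,255,255)),(np.array([P,[P[0],P[1],.198]]),(0,255,0))],c)
```

```text
[0.578  0.2225 0.1718] [ 0.5512  0.6512 -0.3968]
34.3833 [0.578  0.2225 0.25  ] [-0.6604  1.0059  0.3016]
```

View pics/side9.png

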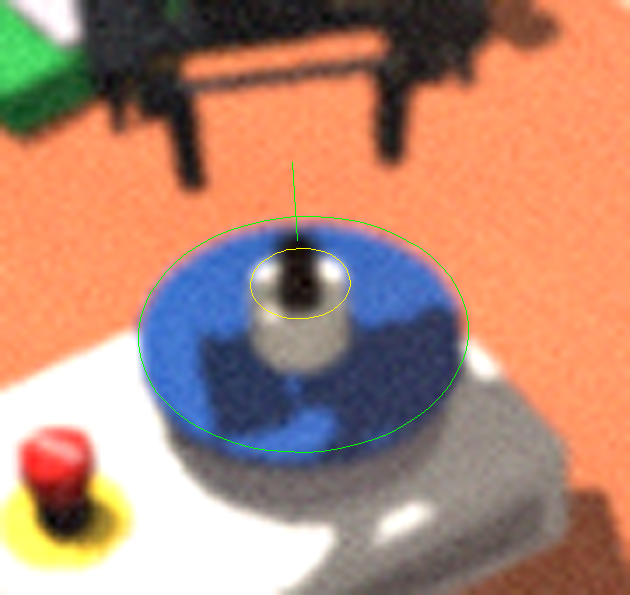

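View pics/top9.png

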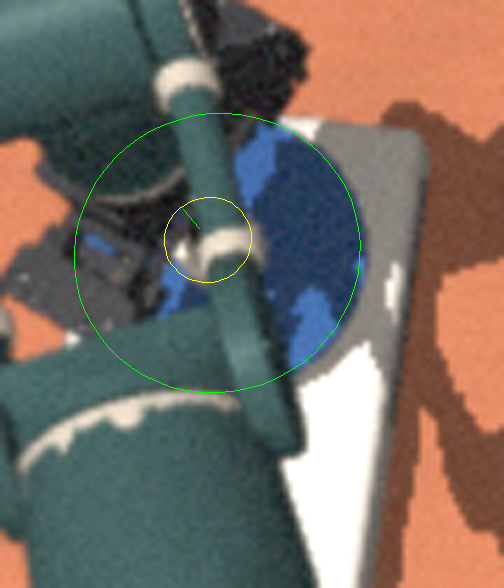

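Run:
```python
from cell import manip,cams
from h import *
np.set_printoptions(precision=4,suppress=True)
p=np.array([.577,.221]);j=np.array([np.cos(-.5),np.sin(-.5)])
f0=manip.state()["contact_force"];ok=True
for z in(.19,.165,.150,.143):
    manip.move_linear([*p,z],rate=.08)
    s=manip.state();d=s["contact_force"]-f0;print(z,d,s["tool_pos"])
    if np.linalg.norm(d)>5: ok=False;print("CONTACT");break
if ok:
    manip.dwell(.1);f0=manip.state()["contact_force"]
    for w in(.062,.058,.056,.054,.052):
        manip.set_gripper(w,4)
        s=manip.state();d=s["contact_force"]-f0;print(w,s["gripper_width"],d,d[:2]@j)
        if abs(d[:2]@j)>1.8 or s["gripper_width"]>w+.0015:print("touch");break
print(s["clock"])
```

```text
0.19 [0.1585 0.3262 0.297 ] [0.5774 0.2211 0.1905]
0.165 [-0.6497 -0.0057  1.8454] [0.5763 0.2208 0.1639]
0.15 [-0.9459  1.1387  1.1128] [0.5763 0.2208 0.1489]
0.143 [0.0115 0.7873 0.8223] [0.5766 0.2209 0.1424]
0.062 0.06196173550198471 [-0.6205 -0.5847  0.6188] -0.2642692017512931
0.058 0.05788159753852871 [ 0.7317 -0.5727  2.0095] 0.9166597128212968
0.056 0.05650977978128084 [0.2788 0.4331 0.8925] 0.03704566763519835
0.054 0.05380926167869117 [ 0.2839 -0.568   0.6716] 0.5214699142956027
0.052 0.05185856937770093 [ 0.5095 -0.2442  1.32  ] 0.5641875176032759
38.0333
```

Run:
```python
from cell import manip,cams
from h import *
np.set_printoptions(precision=4,suppress=True)
p=np.array([.577,.221])
manip.set_gripper(.04,30)
s=manip.state();print(s["gripper_width"],s["contact_force"],s["moment"],s["tool_pos"])
for z in(.150,.165,.19,.215,.25):
    manip.move_linear([*p,z],rate=.06)
    s=manip.state();print(z,s["gripper_width"],s["contact_force"],s["moment"])
    if s["contact_force"][2]<-7 or np.linalg.norm(s["contact_force"][:2])>5:print("!!");break
manip.dwell(.3);s=manip.state();print(s["tool_pos"],s["clock"]);P=s["tool_pos"]
for n in("side","top"):
    c=cams.capture(n);np.savez(f"{n}10.npz",**c)
    im=np.clip(c["image"].astype(float)*1.6,0,255).astype(np.uint8)
    b=(235,95,90,85,7) if n=="side" else (215,150,90,105,5.6)
    crop(im,*b,f"pics/{n}10.png")
```

```text
0.049952197305918024 [ 0.16   -0.1721  0.7229] [-0.0807  0.1097 -0.0088] [0.5769 0.221  0.143 ]
0.15 0.05022937478166116 [ 0.6775 -0.5924 -2.6182] [-0.0362  0.0524  0.0462]
0.165 0.04947387093592595 [ 0.3637  0.0889 -2.971 ] [-0.009   0.0977 -0.0246]
0.19 0.04974769576063803 [ 0.3945  0.3281 -2.7985] [-0.0714  0.1393 -0.0166]
0.215 0.049902191276509376 [-0.5419  0.8689 -1.5306] [-0.0592  0.0813 -0.0184]
0.25 0.04965369735448547 [-0.4949 -0.2442 -3.1231] [-0.079   0.0744 -0.0022]
[0.5768 0.2209 0.2495] 41.0833
```

View pics/side10.png

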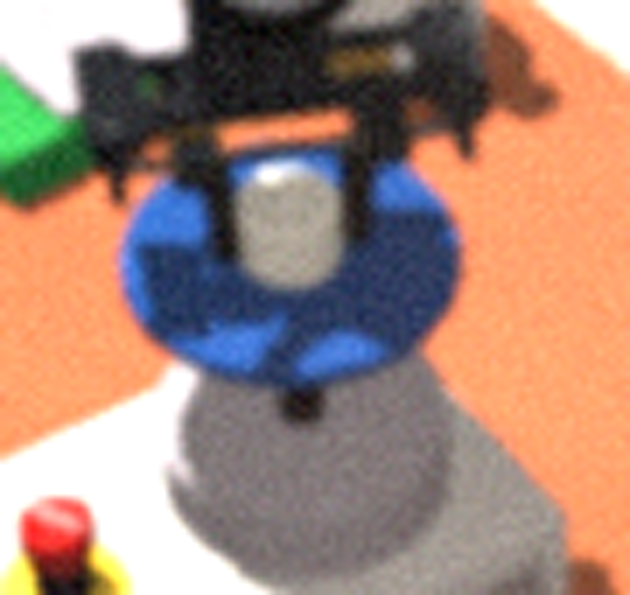

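View pics/top10.png

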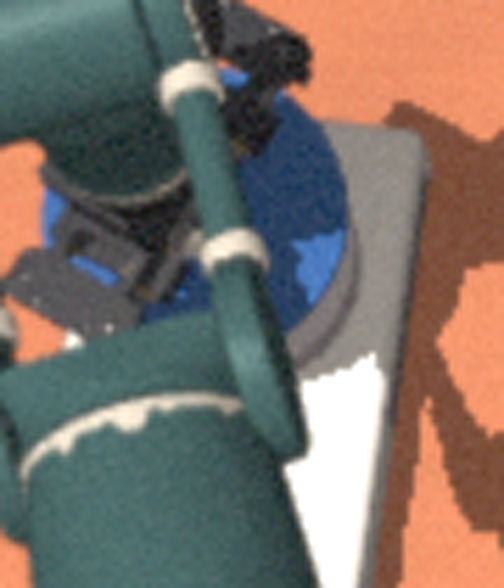

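The inner lid (black knob at (300,400)) sits on the pot and the outer lid hangs clear above it. A quick levelness check with the depth map comes first, then I'll hand in.

Run:
```python
from h import *
np.set_printoptions(precision=4,suppress=True)
c=np.load("side10.npz");im=c["image"].astype(int);z=c["z_map"]
def plane(m):
    P=[]
    for v,u in zip(*np.nonzero(m)):
        if z[v,u]>0:
            o,d=ray(c,u,v);P.append(o+d*z[v,u])  # z-depth: d has unit camera z
    P=np.array(P)
    for _ in range(4):
        A=np.c_[P[:,:2]-P[:,:2].mean(0),np.ones(len(P))];k=np.linalg.lstsq(A,P[:,2],rcond=None)[0];r=P[:,2]-A@k;P=P[abs(r)<max(2*r.std(),.002)]
    return len(P),k,r.std(),P[:,:2].mean(0)
m=np.zeros(z.shape,bool);m[115:151,250:302]=True
print("outer",plane(m&(im[...,0]-im[...,2]>15)))
m=np.zeros(z.shape,bool);m[152:164,266:294]=True
m[:, 274:283]&=False
print("inner",plane(m))
```

```text
outer (808, array([-0.0065, -0.006 ,  0.2379]), np.float64(0.0025813293198975336), array([0.5624, 0.2033]))
inner (205, array([-0.0036, -0.0182,  0.1277]), np.float64(0.0027394214947770493), array([0.5704, 0.1999]))
```

Run:
```python
from cell import manip,order
s=manip.state();print(s["clock"],s["gripper_width"],s["tool_pos"],s["contact_force"])
order.close_job()
```

```text
41.1833 0.04968185203495599 [0.57686379 0.22095873 0.24966175] [-0.49010845 -0.5445183  -2.92413577]
the job is handed in; nothing more can be done
```

The whole job is done and handed in at 41.2 s, with the arm still holding the blue outer lid level over the pot.

- **Stop button:** I pressed it to its stop (tip at z = 0.133, 14 N) and it sprang back up. I then turned the head clockwise until the torque rose to 0.32 Nm. The white line turned about 57° (1.0 rad), within the 0.85–1.1 rad expected from its unknown start.
- **Lids on the pot:** I carried the pair by the knob. My first lowering touched the pot wall (about 6 N) because the camera estimate of the pot was about 5 mm off in y. I backed off, shifted, and the pair seated at the expected height.
- **Outer lid:** I lifted it by the neck about 106 mm, so it should be about 32 mm clear of the knob. The wrist carried about 3 N, which fits the outer lid alone.

**Last checks:** the depth map put both lids 2–3 mm below the expected height, within calibration. The outer lid was tilted under 1° and the inner lid about 1° within the noise, so it reads as seated. Two readings disagreed:
- The top camera placed the button about 5 mm off in y from where the grip found it.
- On the first grip, the head was off-centre in the jaws. That pushed sideways on it with about 10 N until I re-centred.

I took no separate final picture of the other objects on the table.

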